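# Face a sample bottle to the code reader and work its sprung shutter pull

### The arm

A 6-joint arm with a two-finger parallel gripper is mounted at the origin on the work surface. World frame = base frame: x ahead of the robot, y to its left, z up, the work surface at z = 0. Lengths are in m, angles in rad, forces in N, time in s.
With the tool pointing down it reaches from about 0.35 to 0.875 m from the base axis. Payload 4.2 kg.
Tool frame: the origin (TCP) lies midway between the tips of the shut fingers; the grasp point (between the pads) lies 19 mm behind it; z points along the fingers, y is the line along which they close (so a half turn about z gives the same grasp; the last joint's range is limited). The gripper opens to 85 mm and grips with 20 to 120 N. Pads are 22 mm wide; open, the fingers measure 114 mm over their backs; the gripper's body (76 mm by 85 mm) begins 54 mm behind the grasp point. The pads swing forward as they close: fully open they stand 13 mm farther back than shut.
Start: joints at [-1.049, 0.385, 0.008, 0, -1.194, -0.259], TCP at [0.162, -0.604, 0.231] pointing down, gripper open.
Joint ranges: [-3.14, 3.14], [-1.21, 2.06], [-1.07, 1.41], [-3.16, 2.05], [-2.99, -0.16], [-3.1, 3.1]. Speed limits (rad/s): [2.79, 2.79, 3.14, 3.14, 3.14, 3.14].

### API

Orientations are given as [roll, pitch, yaw] about the fixed x, y, z axes, in that order (R = Rz(yaw) Ry(pitch) Rx(roll)).
In Python, from workcell import get_state, vision, order gives the robot as it stands.
- The arm moves only by the tool drive_tool, never from a script. Its argument "series" is a list of rows, each a list of 3 entries, a list of its own where there are three numbers: the shift along the tool's x, y, z each as a share of 0.03 m, from -1 to 1, then the turn, a rotation vector about the tool's x, y, z each as a share of 0.12 rad, from -1 to 1, then the closure, from 0 (fully open) to 1 (shut). A call has 1 to 12 rows; each row shifts and turns the commanded pose from where the row before left it, along the tool's axes as they then stand; what a row does not reach is not made up. A row lasts 1/10 s, in which the tool goes at most 50 mm and 8.59 degrees, less where a joint would pass 70% of its speed; a pose out of reach is approached as far as the arm can. A call with a number of a shift or a turn outside -1 to 1 is refused whole. A call with a gripper value outside its range is refused whole. The fingers move at their own pace and stop on an object; "squeeze" is the grip in N (left out, the last holds). Time passes only in rows, so rows that do not move let the fingers close. It gives the time, the measured TCP pose, the force, the opening and the grip force at its end, in the units of the state.
- get_state(): the state, without advancing time (a new reading comes with each control period).
- vision.snapshot(name): name is "scene" or "top"; returns a dict with "color" (400x640x3 uint8, red, green, blue), "mtx" (3x3 intrinsics, pixels), "distortion" ([k1, k2, p1, p2, k3] as OpenCV has them; the pictures are not rectified), "R" (3x3) and "t" (3): a world point X has camera coordinates R X + t. Camera axes: x right, y down, z forward; pixel columns grow to the right and rows downward; lengths in m; the calibration is good to about 2 mm. A picture is of the moment at which its call begins. There is no depth.
- order.job_done(): hands the job in; it is judged then, once.
The state is a dict: "t": time; "q": joint angles; "qd": joint speeds; "effort": joint torques, N m; "position": TCP position; "orientation": TCP orientation; "force": force on the tool from outside, world axes, zero at the start; "wrist_torque": the same for the moment, N m; "opening": opening from 0.0 (shut) to 1.0 (fully open); "finger_force": force on a finger pad.
Only numpy, scipy, OpenCV 4.12 (cv2) and the standard library are available. Lean on these libraries where they do the work, as an engineer would, in place of code of your own. Each camera call takes 0.05 s, during which the arm holds its last target. There are 200 camera calls.

### The job

Turn the labelled bottle on the code reader's rest disc until its label faces the scanner window squarely, leaving it standing upright and centred on the disc. Then pull the sprung T-grip on the reader's sloped face all the way out to its stop, hold it there for a good second, and ease it back in until it is fully home, without ever letting it snap back. Leave the bottle facing the window and everything else on the bench where it stands.

Things in the scene. Friction and masses are not known exactly. Their poses are not given: they have to be found in the camera images.
- reader: Code reader, a cream bench instrument, fixed. Origin on its underside; z up; its -x side is the front and looks to the robot's left (+y) within 0.3 rad. Base plate x -100..100, y -195..150, 15 mm thick, with the rest disc on its +y half. On the other half the scanner block (x -70..48, y -130..-10, to 119 mm high); its scanner window faces the reader's +y, towards the disc.
- slope (a point): Centre of the grey metal face on the scanner block's front top, at (-20, -70, 85) mm in the reader's frame: 100 x 116 mm, sloping 40 degrees, facing up and towards the reader's -x. The sprung pull comes out square to it. Axes as the reader's.
- lamp_arm (a point): Middle of the underside of the lamp arm, fixed over the slope, at (2, -111, 178) mm in the reader's frame; axes as the reader's. Beam x -26..30, y -192..-30, z 178..215, on a column x -5..41, y -192..-152; lamp on top to z 237. It blocks reaching the grip from straight above: tilt the tool about 40 degrees, along the pull's axis.
- rest (a point): Centre of the top of the round grey rest disc (80 mm across, flat) on the reader's base plate, 15 mm above the table, at (-20, 100, 15) in the reader's frame; axes as the reader's.
- window (a point): Centre of the scanner window, at (-20, -6, 58) in the reader's frame; it looks along the reader's +y axis. Axes as the reader's.
- bottle: Amber bottle, round, 56 mm diameter, 121 mm tall without rib, 150 to 310 g, loose on the rest disc within 6 mm of its centre, label turned any way but the right one. Origin: centre of its underside; z up; its +x axis points out through the middle of the label, so it must end along the reader's -y axis. 56 mm wide up to 66 mm high, then a shoulder to a 32 mm neck.
- cap (a point): Middle of the bottle's black cap, 105 mm above the underside, on the axis; axes as the bottle's. Cap 44 mm diameter, from 88 to 121 mm high, fast on the bottle: turning it turns the bottle. A raised rib (6 mm wide, 5 mm high, 23 mm long) on its top runs from the middle out towards the label.
- label (a point): Middle of the white paper code label on the bottle's side, 36 mm above its underside and 29 mm from its axis. Axes as the bottle's.
- pull_grip (a point): Middle of the pull's black grip bar: 62 mm along its x, 22 mm thick along its y (grip it across this), 36 mm high along its z. Home, it is 33 mm out from the sloped face, the bar's underside 15 mm from it. Its z axis is the direction of pull, up and towards the reader's front, 40 degrees from vertical; its y is the reader's y. Moves with the pull.
- pull (a joint): Travel of the sprung pull in m: 0 fully home, 0.045 at its hard stop. A spring draws it home with about 5 N near home and 10 N at the stop; let go when out, it snaps back at well over 0.5 m/s.
- spare_bottle: Bystander: bottle of the same size without label or rib on its cap, behind the reader (its +x side). Origin: centre of its underside.
- dishes: Bystander: stack of three clear dishes, 60 mm diameter, 39 mm high, on the reader's base plate behind the rest disc. Origin: centre of its underside.
- flask: Bystander: flat clear culture flask with orange cap, about 80 x 145 x 34 mm, lying behind the reader (its +x side). Origin: underside, middle of the flat body.
- tube_rack: Bystander: white rack of tubes with orange caps, 90 x 200 mm, 118 mm high, to the robot's right. Origin: centre of its underside.
- tip_box: Bystander: grey tip box with clear lid, 85 x 125 x 82 mm, to the robot's left. Origin: centre of its underside.
- timer: Bystander: white square timer lying flat, 65 x 65 x 22 mm, in front of the reader (its -x side). Origin: centre of its underside.
Not all that is in view belongs to the job. Leave any red look-alike of the bottle alone.

How it is judged:
On the way, in this order (a step that is already met when the one before it is completed fails the run):
1. the label faces the scanner window, the bottle upright on its disc and let go (angle between the x axis of bottle and the y axis of reader, either way round below 0.22 rad and y of label in the frame of reader below 0.09 m and horizontal distance between bottle and rest below 0.015 m and angle between bottle's own z axis and vertical below 0.08 rad and z of bottle in the frame of reader below 0.019 m and contact force between the fingers and bottle below 0.3 N), for 0.3 s.
2. the pull is out at its stop, and held there, with the bottle still facing the window (angle between the x axis of bottle and the y axis of reader, either way round below 0.22 rad and y of label in the frame of reader below 0.09 m and horizontal distance between bottle and rest below 0.015 m and angle between bottle's own z axis and vertical below 0.08 rad and z of bottle in the frame of reader below 0.019 m and value of joint pull above 0.042 m), for 0.8 s.
At the end, for the whole second after the job is handed in: The bottle stands upright (within 0.08 rad) and at rest on the rest disc, within 15 mm of its centre, label facing the scanner window within 0.22 rad, nothing else moved over 25 mm, and the pull is home within 3 mm (angle between the x axis of bottle and the y axis of reader, either way round below 0.22 rad and y of label in the frame of reader below 0.09 m and horizontal distance between bottle and rest below 0.015 m and angle between bottle's own z axis and vertical below 0.08 rad and z of bottle in the frame of reader below 0.019 m and value of joint pull below 0.003 m and linear speed of bottle below 0.01 m/s); the robot touches nothing.
It fails at once if the pull snaps back (inward faster than 0.3 m/s) (velocity of joint pull below -0.3 m/s).
It fails at once if the bottle is tipped over (angle between bottle's own z axis and vertical above 0.6 rad).
It fails at once if a bystander is moved more than 25 mm or tipped (distance of any of spare_bottle, dishes, flask, tube_rack, tip_box, timer from where it was at the start of the episode above 0.025 m or angle between any of spare_bottle, dishes, flask, tube_rack, tip_box, timer's own z axis and vertical above 0.4 rad).
It also fails if it takes over 51 s, if anything falls off the work surface, if the arm or the gripper's body presses on something with over 40 N, if the wrist force passes 120 N, or if a joint passes its speed limit or range.

## Working session

There is one attempt and no reset: what is moved stays moved. The work goes in short steps, Python scripts to look and compute and a tool call to move; the robot and the scene stay as the last step left them, time stands still between calls to the robot, and variables do not carry over. Pictures are saved under pics/ and viewed, at most 10 in all, crops included, and the job is handed in when it is done.

Besides the shell and the picture viewer there is one more tool, called as name(argument=value, ...) on one line, values as JSON. drive_tool: Moves the arm, as the interface text tells. Shift numbers are shares of 0.03 m and turn numbers shares of 0.12 rad, none past 1 either way. Its arguments: {"type":"object","properties":{"series":{"type":"array"},"squeeze":{"type":"number"}},"required":["series"]}

```bash
mkdir -p pics
cat > h.py <<'E'
import numpy as np, cv2
from workcell import get_state, vision, order
def snap(n,f=None):
    s=vision.snapshot(n)
    if f: cv2.imwrite('pics/'+f,cv2.cvtColor(s['color'],cv2.COLOR_RGB2BGR))
    return s
def ray(s,p):
    u=cv2.undistortPoints(np.array([[p]],float),s['mtx'],np.array(s['distortion'],float))[0,0]
    R=np.array(s['R']);t=np.array(s['t'])
    return -R.T@t, R.T@np.array([u[0],u[1],1.])
def onz(s,p,z):
    c,d=ray(s,p); return c+d*(z-c[2])/d[2]
def tri(s1,p1,s2,p2):
    c1,d1=ray(s1,p1);c2,d2=ray(s2,p2)
    k=np.linalg.lstsq(np.c_[d1,-d2],c2-c1,rcond=None)[0]
    a=c1+k[0]*d1;b=c2+k[1]*d2
    return (a+b)/2,np.linalg.norm(a-b)
def proj(s,X):
    return cv2.projectPoints(np.array(X,float).reshape(-1,3),cv2.Rodrigues(np.array(s['R']))[0],np.array(s['t'],float),s['mtx'],np.array(s['distortion'],float))[0][:,0]
E
python3 - <<'E'
from h import *
for n in('scene','top'):
    s=snap(n,n+'.png'); print(n,-np.array(s['R']).T@s['t'],np.array(s['R'])[2],s['mtx'][0][0])
print(get_state())
E
```

```text
scene [1.07938201 0.58299403 1.44619855] [-0.30061777 -0.39751191 -0.86695631] 456.4537285610947
top [ 0.4018138  -0.0393361   1.36838141] [ 0.17020196  0.00606916 -0.98539051] 378.52066148876935
{'t': 0.1, 'q': array([-1.04939885e+00,  3.85491299e-01,  6.75754453e-03, -4.56674276e-04,
       -1.19403160e+00, -2.58567821e-01]), 'qd': array([ 0.00025031, -0.00145909,  0.00321511,  0.00278997,  0.00039448,
        0.00054892]), 'effort': array([-8.88447848e-04, -3.93318629e+01,  1.88930279e+01,  4.19796199e+00,
       -2.58980923e-03,  1.00925365e-05]), 'position': array([ 0.16224457, -0.60302007,  0.23031881]), 'orientation': array([ 3.13958055e+00, -9.32752922e-05, -2.87893134e+00]), 'force': array([ 0.09754755, -0.37052603, -0.40793637]), 'wrist_torque': array([-0.02803077,  0.04307581,  0.03553713]), 'finger_force': 0.0, 'opening': 0.9955048481975586}
```

View pics/scene.png

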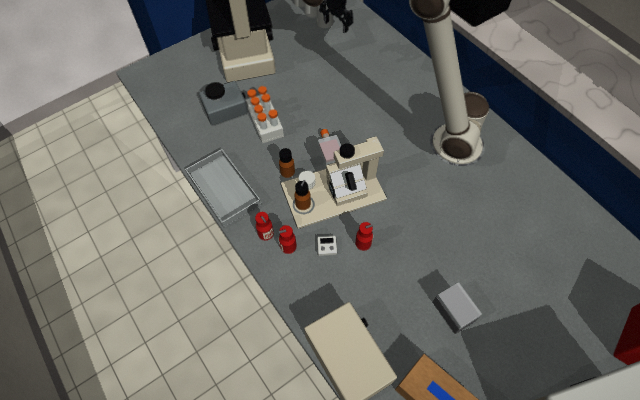

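View pics/top.png

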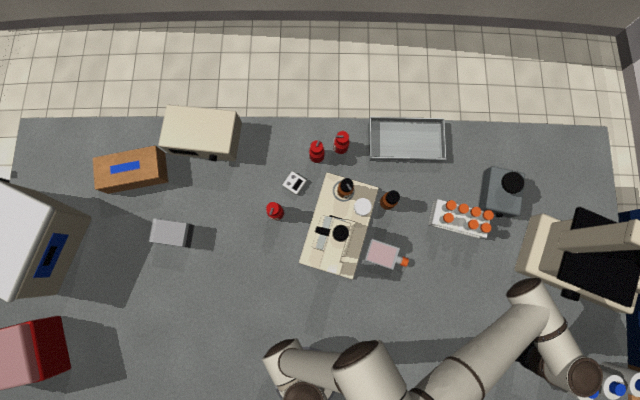

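The scene shows the cream reader at about (335,190), with the labelled bottle at (302,195) and the T-grip at (350,180). In the top view the reader is at (340,225), the bottle at (345,187), the grip at (322,231), and the red look-alikes are clear of it. I'll zoom in next.

Run:
```python
import cv2
a=cv2.imread('pics/scene.png')[125:230,270:400];b=cv2.imread('pics/top.png')[165:285,290:420]
cv2.imwrite('pics/s_c.png',cv2.resize(a,(780,630-36),interpolation=cv2.INTER_CUBIC) if 0 else cv2.resize(a[:99],None,fx=6,fy=6,interpolation=cv2.INTER_CUBIC))
cv2.imwrite('pics/t_c.png',cv2.resize(b,None,fx=5,fy=5,interpolation=cv2.INTER_CUBIC))
```

```text
(no output)
```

View pics/s_c.png

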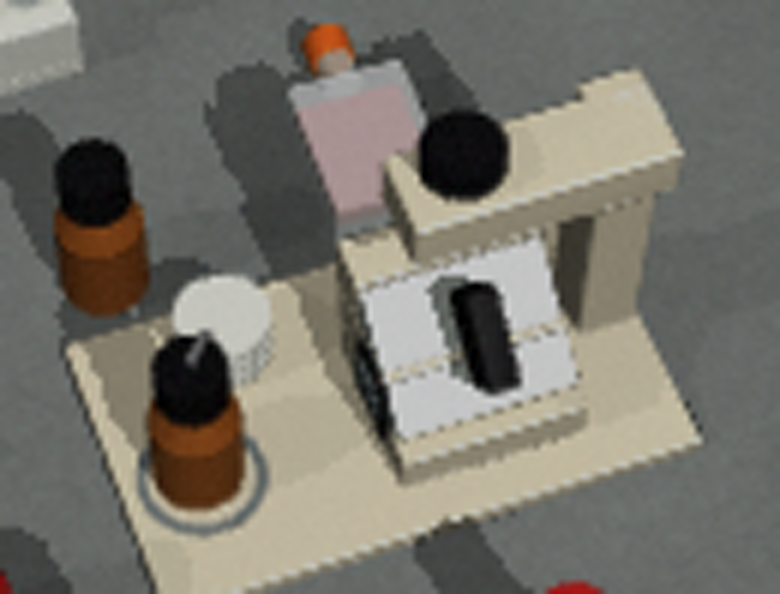

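View pics/t_c.png

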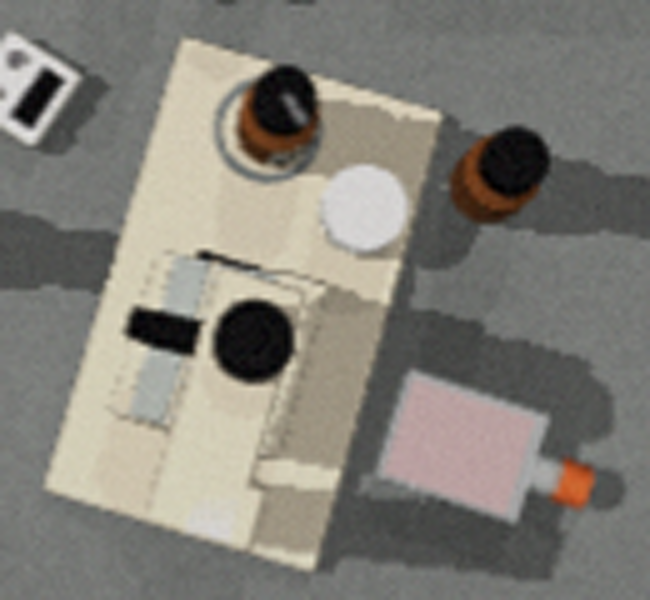

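The crops show the rib pointing to the lower right in the top view (crop (285,95) to (306,122)). In the scene view it runs from (190,362) to (208,335). The plate corners in the top crop are at (183,40), (440,112), (45,490) and (315,572).

```bash
cat >> h.py <<'E'
def T(p): return (np.array(p,float)+.5)/5-.5+[290,165]
def S(p): return (np.array(p,float)+.5)/6-.5+[270,125]
def blob(im,x0,y0,x1,y1,th):
    g=im[y0:y1,x0:x1].max(2)
    n,l,st,c=cv2.connectedComponentsWithStats((g<th).astype(np.uint8))
    i=1+np.argmax(st[1:,4]); m=(l==i).astype(np.uint8)
    h=cv2.convexHull(np.argwhere(m)[:,::-1].astype(np.int32)); M=cv2.moments(h)
    return np.array([M['m10']/M['m00']+x0,M['m01']/M['m00']+y0]),st[i]
E
python3 - <<'E'
from h import *
s=snap('scene');t=snap('top')
def P(*a): print(*[np.round(x,4) if not isinstance(x,str) else x for x in a])
for n,a,b in(('c(100,150)',(440,112),(70,347)),('c(-100,-195)',(45,490),(700,440))):
    P(n,*tri(t,T(a),s,S(b)))
top={(-100,150):(183,40),(100,150):(440,112),(100,-195):(315,572),(-100,-195):(45,490)}
W=np.array([onz(t,T(v),.015)[:2] for v in top.values()]); L=np.array(list(top))/1000.
sc={(100,150):(70,347),(-100,-195):(700,440)}
W2=np.array([onz(s,S(v),.015)[:2] for v in sc.values()]);L2=np.array(list(sc))/1000.
def fit(L,W):
    a,b=L-L.mean(0),W-W.mean(0); y=np.arctan2((a[:,0]*b[:,1]-a[:,1]*b[:,0]).sum(),(a*b).sum())
    R=np.array([[np.cos(y),-np.sin(y)],[np.sin(y),np.cos(y)]]); o=W.mean(0)-R@L.mean(0)
    return y,o,np.linalg.norm(W-(L@R.T+o),axis=1)
P('top',*fit(L,W));P('scene',*fit(L2,W2));y,o,r=fit(np.r_[L,L2],np.r_[W,W2]);P('both',y,o,r)
R=np.array([[np.cos(y),-np.sin(y),0],[np.sin(y),np.cos(y),0],[0,0,1]])
w=lambda p:np.r_[o,0]+R@np.array(p)/1000
P('rest',w((-20,100,15)),'grip model',w((-41.2,-70,110.3)))
ct,st1=blob(t['color'],335,170,360,192,45);cs,st2=blob(s['color'],290,178,312,197,45)
P('cap blobs',ct,st1,cs,st2,*tri(t,ct,s,cs))
gs,st3=blob(s['color'],343,168,360,195,45);P('gripblob',gs,st3,'at z .110',onz(s,gs,.1103),'proj model',proj(s,w((-41.2,-70,110.3)))[0])
gt=T((163,332));P('grip tri rough',*tri(t,gt,s,gs))
for n,a,b in(('inner',(285,95),(190,362)),('outer',(306,122),(208,335))):
    P(n,*tri(t,T(a),s,S(b)),onz(t,T(a),.141),onz(s,S(b),.141))
E
```

```text
c(100,150) [ 0.6739 -0.248   0.0121] 0.0026
c(-100,-195) [0.3978 0.0333 0.0073] 0.0008
top -1.8428 [ 0.5567 -0.1144] [0.0035 0.0025 0.0015 0.0021]
scene -1.847 [ 0.5595 -0.1108] [0.0037 0.0037]
both -1.8442 [ 0.5577 -0.1132] [0.0049 0.0017 0.0011 0.0027 0.0049 0.0049]
rest [ 0.6594 -0.1209  0.015 ] grip model [ 0.5014 -0.0546  0.1103]
cap blobs [346.4251 184.9096] [  6   8  12  14 113] [301.2313 188.1079] [  5   3  13  15 147] [ 0.6596 -0.1276  0.115 ] 0.0002
gripblob [350.1311 180.4174] [  2   4  11  18 126] at z .110 [ 0.5031 -0.0559  0.1103] proj model [350.7586 180.4265]
grip tri rough [ 0.5045 -0.0501  0.1178] 0.0059
inner [ 0.6594 -0.1265  0.1369] 0.0003 [ 0.6587 -0.1263  0.141 ] [ 0.6606 -0.1241  0.141 ]
outer [ 0.6408 -0.1392  0.1329] 0.0044 [ 0.6407 -0.1402  0.141 ] [ 0.6422 -0.133   0.141 ]
```

drive_tool(series=[[[-0.5, 0.28, -0.8], [0, 0, 0], 0], [[-1, 0.55, -0.8], [0, 0, 0], 0], [[-1, 0.55, -0.8], [0, 0, 0], 0], [[-1, 0.55, -0.8], [0, 0, 0], 0], [[-1, 0.55, 0], [0, 0, 0], 0], [[-1, 0.55, 0], [0, 0, 0], 0], [[-1, 0.55, 0], [0, 0, 0], 0], [[-1, 0.55, 0], [0, 0, 0], 0], [[-1, 0.55, 0], [0, 0, 0], 0], [[-1, 0.55, 0], [0, 0, 0], 0], [[-1, 0.55, 0], [0, 0, 0], 0], [[-1, 0.55, 0], [0, 0, 0], 0]])

```text
t: 1.4
position: [0.447, -0.3293, 0.3272]
orientation: [3.141, -0.0, -2.879]
force: [0.3, -0.3, 0.2]
opening: 0.996
finger_force: 0.0
```

drive_tool(series=[[[-1, 0.55, 0], [0, 0, 0], 0], [[-1, 0.55, 0], [0, 0, 0], 0], [[-1, 0.55, 0], [0, 0, 0], 0], [[-1, 0.55, 0], [0, 0, 0], 0], [[-1, 0.55, 0], [0, 0, 0], 0], [[-1, 0.55, 0], [0, 0, 0], 0], [[-1, 0.55, 0], [0, 0, 0], 0], [[-0.6, 0.3, 0], [0, 0, 0], 0], [[0, 0, 0], [0, 0, -0.5], 0], [[0, 0, 0], [0, 0, -0.5], 0], [[0, 0, 0], [0, 0, 0], 0]])

```text
t: 2.5
position: [0.6341, -0.1507, 0.3268]
orientation: [3.141, -0.001, -2.758]
force: [-0.3, 0.7, -0.7]
opening: 1.001
finger_force: 0.0
```

```bash
python3 -c "
from h import *
s=get_state();print(s['t'],s['q'],s['position'],s['orientation'])"
```

```text
2.5 [ 1.42476211e-02  3.89457184e-01  2.49803162e-01 -1.51151527e-04
 -1.43207131e+00 -1.20188398e+00] [ 0.63411024 -0.15073648  0.32675907] [ 3.14111804e+00 -8.12524154e-04 -2.75845346e+00]
```

drive_tool(series=[[[0, 0, 0], [0, 0, -1], 0], [[0, 0, 0], [0, 0, -1], 0], [[0, 0, 0], [0, 0, -1], 0], [[0, 0, 0], [0, 0, -1], 0], [[0, 0, 0], [0, 0, -1], 0], [[0, 0, 0], [0, 0, -1], 0], [[0, 0, 0], [0, 0, -1], 0], [[0, 0, 0], [0, 0, -1], 0], [[0, 0, 0], [0, 0, -1], 0], [[0, 0, 0], [0, 0, -1], 0], [[0, 0, 0], [0, 0, -1], 0], [[0, 0, 0], [0, 0, -1], 0]])

```text
t: 3.7
position: [0.6338, -0.1513, 0.3272]
orientation: [3.141, 0.0, -1.316]
force: [0.4, 0.3, -0.8]
opening: 0.998
finger_force: 0.0
```

drive_tool(series=[[[0, 0, 0], [0, 0, -1], 0], [[0, 0, 0], [0, 0, -1], 0], [[0, 0, 0], [0, 0, -0.7], 0], [[-0.12, -0.55, 0], [0, 0, 0], 0], [[-0.11, -0.6, 0], [0, 0, 0], 0], [[0, 0, 1], [0, 0, 0], 0], [[0, 0, 1], [0, 0, 0], 0], [[0, 0, 1], [0, 0, 0], 0], [[0, 0, 1], [0, 0, 0], 0], [[0, 0, 0.8], [0, 0, 0], 0], [[0, 0, 0], [0, 0, 0], 0], [[0, 0, 0], [0, 0, 0], 0]])

```text
t: 4.9
position: [0.6599, -0.1264, 0.1837]
orientation: [3.141, -0.001, -0.995]
force: [0.4, -0.0, 0.8]
opening: 0.996
finger_force: 0.0
```

Run:
```python
from h import *
s=snap('scene');t=snap('top')
a=s['color'][130:230,270:370];b=t['color'][130:230,300:400]
cv2.imwrite('pics/v1.png',cv2.resize(np.hstack([a,b])[:,:,::-1],None,fx=4,fy=4,interpolation=cv2.INTER_CUBIC))
```

```text
(no output)
```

View pics/v1.png

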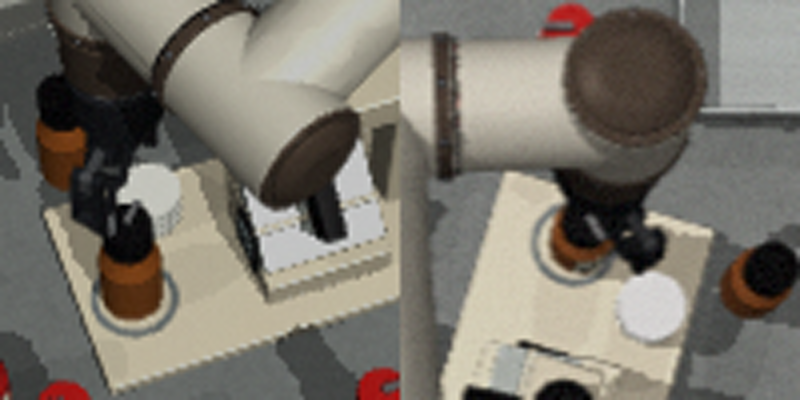

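The picture shows the open gripper above the labelled bottle, with one finger at scene crop (95,195) and the cap at (128,225). I'll check the expected fingertip positions by projection.

Run:
```python
from h import *
s=snap('scene');t=snap('top')
p=get_state()['position'];y=np.array([-.838,-.545,0])
for X in(p,p+.045*y+[0,0,.013],p-.045*y+[0,0,.013],[.6595,-.1270,.136]): print((proj(s,X)[0]-[270,130])*4,(proj(t,X)[0]-[300,130])*4+[400,0])
```

```text
[121.4462478  188.86180893] [590.57130711 201.17619461]
[141.4270994  137.70619243] [622.83262457 245.03471225]
[ 99.42662936 223.87918277] [561.05097035 150.86430921]
[124.45437243 219.81908587] [586.84078909 214.66519075]
```

drive_tool(series=[[[0, 0, 0.6], [0, 0, 0], 0], [[0, 0, 0.6], [0, 0, 0], 0], [[0, 0, 0.6], [0, 0, 0], 0], [[0, 0, 0.6], [0, 0, 0], 0], [[0, 0, 0.2], [0, 0, 0], 0], [[0, 0, 0], [0, 0, 0], 0.2], [[0, 0, 0], [0, 0, 0], 0.35], [[0, 0, 0], [0, 0, 0], 0.45], [[0, 0, 0], [0, 0, 0], 0.55], [[0, 0, 0], [0, 0, 0], 0.65], [[0, 0, 0], [0, 0, 0], 0.75], [[0, 0, 0], [0, 0, 0], 0.75]], squeeze=30)

```text
t: 6.3
position: [0.6604, -0.1265, 0.107]
orientation: [-3.139, -0.002, -0.994]
force: [-0.4, 1.6, 6.7]
opening: 0.508
finger_force: 30.3
```

drive_tool(series=[[[0, 0, 0], [0, 0, 0.4], 0.75], [[0, 0, 0], [0, 0, 0.7], 0.75], [[0, 0, 0], [0, 0, 0.8], 0.75], [[0, 0, 0], [0, 0, 0.8], 0.75], [[0, 0, 0], [0, 0, 0.8], 0.75], [[0, 0, 0], [0, 0, 0.8], 0.75], [[0, 0, 0], [0, 0, 0.8], 0.75], [[0, 0, 0], [0, 0, 0.8], 0.75], [[0, 0, 0], [0, 0, 0.7], 0.75], [[0, 0, 0], [0, 0, 0.5], 0.75], [[0, 0, 0], [0, 0, 0], 0.75], [[0, 0, 0], [0, 0, 0], 0.75]])

```text
t: 7.5
position: [0.6616, -0.1264, 0.107]
orientation: [-3.135, 0.001, -1.844]
force: [3.9, 2.0, 5.1]
opening: 0.513
finger_force: 32.2
```

drive_tool(series=[[[0, 0, 0], [0, 0, 0], 0.5], [[0, 0, 0], [0, 0, 0], 0.4], [[0, 0, 0], [0, 0, 0], 0.25], [[0, 0, 0], [0, 0, 0], 0], [[0, 0, 0], [0, 0, 0], 0], [[0, 0, 0], [0, 0, 0], 0], [[0, 0, -0.5], [0, 0, 0], 0], [[0, 0, -1], [0, 0, 0], 0], [[0, 0, -1], [0, 0, 0], 0], [[0, 0, -1], [0, 0, 0], 0], [[0, 0, -1], [0, 0, 0], 0], [[0, 0, -1], [0, 0, 0], 0]])

```text
t: 8.7
position: [0.6588, -0.1265, 0.2715]
orientation: [3.141, -0.0, -1.847]
force: [-0.1, -0.1, 0.3]
opening: 1.001
finger_force: 0.0
```

drive_tool(series=[[[-0.6, 0, 0], [0, 0, 0], 0], [[-1, 0, 0], [0, 0, 0], 0], [[-1, 0, 0], [0, 0, 0], 0], [[-1, 0.3, 0], [0, 0, 0], 0], [[-0.5, 1, 0], [0, 0, 0], 0], [[0, 1, 0], [0, 0, 0], 0], [[0, 1, 0], [0, 0, 0], 0], [[0, 1, 0], [0, 0, 0], 0], [[0, 1, 0], [0, 0, 0], 0], [[0, 0.4, 0], [0, 0, 0], 0], [[0, 0, 0], [0, 0.5, 0], 0], [[0, 0, 0], [0, 0.7, 0], 0]])

```text
t: 9.9
position: [0.5282, 0.038, 0.2712]
orientation: [-3.14, -0.146, -1.848]
force: [0.3, -0.1, 0.6]
opening: 1.003
finger_force: 0.0
```

drive_tool(series=[[[0, 0, 0], [0, 0.8, 0], 0], [[0, 0, 0], [0, 0.8, 0], 0], [[0, 0, 0], [0, 0.8, 0], 0], [[0, 0, 0], [0, 0.8, 0], 0], [[0, 0, 0], [0, 0.8, 0], 0], [[0, 0, 0], [0, 0.62, 0], 0], [[0, 0, 0], [0, 0, 0], 0], [[0, 0, 0], [0, 0, 0], 0]])

```text
t: 10.7
position: [0.5284, 0.0388, 0.2697]
orientation: [3.141, -0.698, -1.846]
force: [-0.5, -0.3, 0.7]
opening: 1.001
finger_force: 0.0
```

Run:
```python
from h import *
s=snap('scene');t=snap('top');st=get_state()
print(st['position'],st['orientation'],st['q'])
from scipy.spatial.transform import Rotation as Q
print(Q.from_euler('xyz',st['orientation']).as_matrix())
a=s['color'][110:230,270:370];b=t['color'][150:270,290:390]
cv2.imwrite('pics/v2.png',cv2.resize(np.hstack([a,b])[:,:,::-1],None,fx=4,fy=4,interpolation=cv2.INTER_CUBIC))
```

```text
[0.52837836 0.03826487 0.27077796] [-3.14051429 -0.69632404 -1.84808356] [ 0.60215718  0.39646936 -0.19937419  0.42231768 -1.54864055 -1.01477081]
[[-2.10020500e-01 -9.61990371e-01 -1.74544880e-01]
 [-7.37899115e-01  2.73082114e-01 -6.17196124e-01]
 [ 6.41401814e-01 -8.27326291e-04 -7.67204685e-01]]
```

View pics/v2.png

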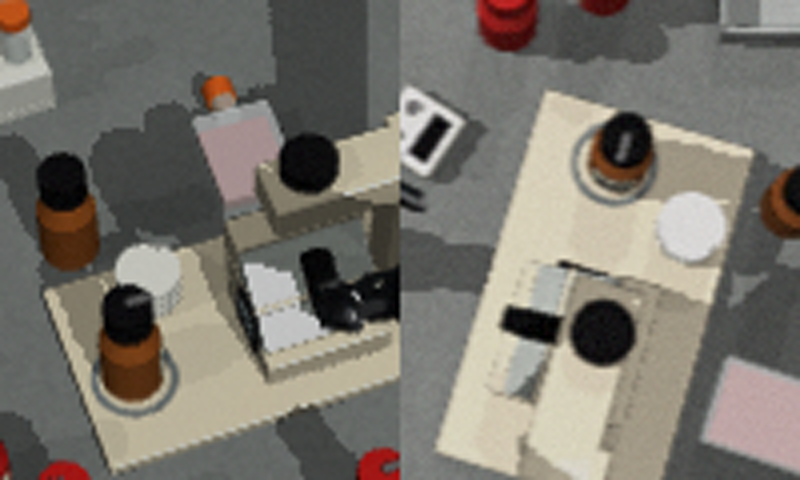

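The bottle still stands on its disc at top crop (622,148). Its rib now runs roughly parallel to the plate edge, down-left in the top view. I'll measure the rib angle and the position numerically.

Run:
```python
from h import *
o=np.array([.5577,-.1132]);yaw=-1.8442
C={}
for n,(x0,y0,x1,y1) in(('scene',(292,178,314,198)),('top',(336,174,360,197))):
    s=snap(n);g=s['color'].astype(int)
    c,st=blob(s['color'],x0,y0,x1,y1,60);C[n]=(s,c)
    sub=cv2.resize(g[y0:y1,x0:x1].astype(np.float32),None,fx=4,fy=4,interpolation=cv2.INTER_CUBIC)
    mx,sat=sub.max(2),sub.max(2)-sub.min(2)
    yy,xx=np.mgrid[:mx.shape[0],:mx.shape[1]]
    P=np.c_[xx.ravel(),yy.ravel()]
    pc=(c-[x0,y0]+.5)*4-.5
    W=((mx>48)&(sat<28)).ravel()&(np.linalg.norm(P-pc,axis=1)<(22))
    w=(mx.ravel()-45)[W];Q=(P[W]+.5)/4-.5+[x0,y0]
    X=np.array([onz(s,q,.141)[:2] for q in Q]);m=np.average(X,axis=0,weights=w)
    ev,V=np.linalg.eigh(np.cov(X.T,aweights=w));v=V[:,1];v=v if v[0]<0 else -v
    print(n,W.sum(),'rib centre',m,'axis ang',np.arctan2(v[1],v[0])%6.283,'sd',np.sqrt(ev),'cap',onz(s,c,.12))
    print(g[y0:y1,x0:x1].max(2))
p,e=tri(*C['top'],*C['scene']);print('cap',p,e,'target ang',yaw-np.pi/2+2*np.pi)
```

```text
scene 138 rib centre [ 0.65462607 -0.12098035] axis ang 2.7944397988170584 sd [0.00194184 0.00380345] cap [ 0.66089383 -0.12324567  0.12      ]
[[ 80  79  87 115 139 128 144 193 192 193 192 193 194 194 194 193 193 193
  193 193 195 194]
 [130 137 129 138 130 131 132 188 191 194 193 196 194 196 194 194 193 193
  193 193 194 194]
 [129 129 131 180 138 129 130 128 185 180 181 183 188 194 194 194 194 195
  193 193 193 189]
 [129 129 130 132 185 124 118  41  89  47  47  54 139 183 190 195 194 192
  194 193 190 172]
 [128 129 129 133 176  82  12   9   7  10  10  13  17  57 139 185 195 194
  193 189 173 142]
 [129 127 130 127  83  14  16  12  10  15  20  27  30  54  57  98 187 189
  187 167 135 159]
 [129 127 128 123   8  14  17  12  17  33  56  73  90  93  87  76 128 167
  146 163 139 161]
 [130 127 128  91  13  10  11  11  16  52  89  80  74  65  47  43 132 168
  168 166 141 171]
 [127 130 128  63  13  17  14  13  14  28  59  34  34  14  10  26 117 167
  145 162 142 151]
 [129 129 127  61  15  11  12  11  15  13  14  12  17  13  14  27 109 166
  169 160 135 169]
 [129 128 126  62  14  12 
[... 2761 characters left out ...]
]
 [177 110  87 111 118 118  97  57  33  21  17  21  29  56  68  84  83  80
  123 152 158 160 158 156]
 [192 126 116 115 113 116 114 108 100  84  71  80  92  80  82  89  90  86
  124 154 161 161 158 160]
 [209 149 117 124 111 108 110 110 106 101 102  92  91  85  78 113  98  86
  138 157 155 155 158 157]
 [210 186 127  93 112 105 102 103 106 102  98  94  79  62  71 120  98 102
  144 159 156 159 156 160]
 [191 206 158  85  74  97 129 122  98  96  96  86  92  84  99 106  94 120
  153 160 157 157 157 159]
 [149 193 205 161  99  79  76  70  78  88  78  83  91 102 111  91  96 142
  156 157 157 159 158 158]]
cap [ 0.65972841 -0.12601818  0.1154808 ] 0.0008778349847882776 target ang 2.86818898038469
```

drive_tool(series=[[[-0.5, 0, 0], [0, 0, 0], 0], [[-0.46, 0, 0.4], [0, 0, 0], 0], [[0, 0, 0.8], [0, 0, 0], 0.1], [[0, 0, 0.8], [0, 0, 0], 0.2], [[0, 0, 0.8], [0, 0, 0], 0.2], [[0, 0, 0.6], [0, 0, 0], 0.2], [[0, 0, 0.6], [0, 0, 0], 0.2], [[0, 0, 0.4], [0, 0, 0], 0.2], [[0, 0, 0], [0, 0, 0], 0.2], [[0, 0, 0], [0, 0, 0], 0.2]])

```text
t: 11.9
position: [0.5117, -0.0216, 0.151]
orientation: [-3.141, -0.698, -1.847]
force: [0.2, -0.0, 0.9]
opening: 0.8
finger_force: 0.0
```

Run:
```python
from h import *
s=snap('scene');t=snap('top');st=get_state()
print(st['position'],st['orientation'],st['opening'])
a=s['color'][130:230,280:400];b=t['color'][180:280,290:370]
cv2.imwrite('pics/v3.png',cv2.resize(np.hstack([a,b])[:,:,::-1],None,fx=4,fy=4,interpolation=cv2.INTER_CUBIC))
```

```text
[ 0.51194458 -0.02121526  0.15127094] [-3.13953454 -0.69709752 -1.8474361 ] 0.8026465820368369
```

View pics/v3.png

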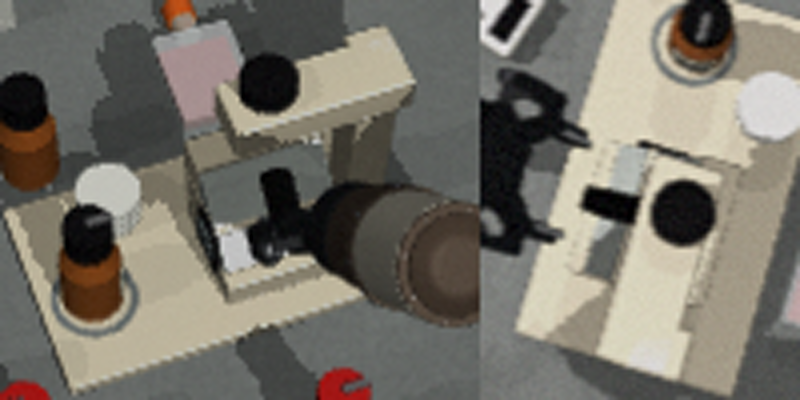

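The open fingers, at top crop (585,140) and (560,238), straddle the grip at (610,203) on its axis. I'll go in and close.

drive_tool(series=[[[0, 0, 0.5], [0, 0, 0], 0.2], [[0, 0, 0.5], [0, 0, 0], 0.2], [[0, 0, 0.5], [0, 0, 0], 0.2], [[0, 0, 0.5], [0, 0, 0], 0.2], [[0, 0, 0.2], [0, 0, 0], 0.2], [[0, 0, 0], [0, 0, 0], 0.4], [[0, 0, 0], [0, 0, 0], 0.55], [[0, 0, 0], [0, 0, 0], 0.7], [[0, 0, 0], [0, 0, 0], 0.85], [[0, 0, 0], [0, 0, 0], 1], [[0, 0, 0], [0, 0, 0], 1], [[0, 0, 0], [0, 0, 0], 1]], squeeze=60)

```text
t: 13.2
position: [0.5016, -0.0622, 0.101]
orientation: [-3.137, -0.697, -1.848]
force: [5.7, -2.3, 0.3]
opening: 0.247
finger_force: 63.3
```

drive_tool(series=[[[0, 0, -0.1], [0, 0, 0], 1], [[0, 0, -0.2], [0, 0, 0], 1], [[0, 0, -0.2], [0, 0, 0], 1], [[0, 0, -0.2], [0, 0, 0], 1], [[0, 0, -0.2], [0, 0, 0], 1], [[0, 0, -0.2], [0, 0, 0], 1], [[0, 0, -0.2], [0, 0, 0], 1], [[0, 0, -0.1], [0, 0, 0], 1], [[0, 0, 0], [0, 0, 0], 1], [[0, 0, 0], [0, 0, 0], 1]])

```text
t: 14.2
position: [0.5086, -0.0371, 0.1321]
orientation: [-3.139, -0.697, -1.848]
force: [8.7, -9.7, -7.4]
opening: 0.246
finger_force: 62.0
```

drive_tool(series=[[[0, 0, -0.07], [0, 0, 0], 1], [[0, 0, -0.06], [0, 0, 0], 1], [[0, 0, -0.05], [0, 0, 0], 1], [[0, 0, 0], [0, 0, 0], 1], [[0, 0, 0], [0, 0, 0], 1]])

```text
t: 14.7
position: [0.5094, -0.0343, 0.1355]
orientation: [-3.139, -0.697, -1.848]
force: [11.1, -12.2, -10.0]
opening: 0.249
finger_force: 61.7
```

drive_tool(series=[[[0, 0, -0.07], [0, 0, 0], 1], [[0, 0, 0], [0, 0, 0], 1], [[0, 0, 0], [0, 0, 0], 1], [[0, 0, 0], [0, 0, 0], 1], [[0, 0, 0], [0, 0, 0], 1], [[0, 0, 0], [0, 0, 0], 1], [[0, 0, 0], [0, 0, 0], 1], [[0, 0, 0], [0, 0, 0], 1], [[0, 0, 0], [0, 0, 0], 1], [[0, 0, 0], [0, 0, 0], 1], [[0, 0, 0], [0, 0, 0], 1], [[0, 0, 0], [0, 0, 0], 1]])

```text
t: 15.9
position: [0.5094, -0.0341, 0.1356]
orientation: [-3.141, -0.697, -1.847]
force: [14.0, -20.8, -16.7]
opening: 0.242
finger_force: 61.5
```

drive_tool(series=[[[0, 0, 0.1], [0, 0, 0], 1], [[0, 0, 0.15], [0, 0, 0], 1], [[0, 0, 0.15], [0, 0, 0], 1], [[0, 0, 0.15], [0, 0, 0], 1], [[0, 0, 0.15], [0, 0, 0], 1], [[0, 0, 0.15], [0, 0, 0], 1], [[0, 0, 0.15], [0, 0, 0], 1], [[0, 0, 0.15], [0, 0, 0], 1], [[0, 0, 0.15], [0, 0, 0], 1], [[0, 0, 0.15], [0, 0, 0], 1], [[0, 0, 0.1], [0, 0, 0], 1], [[0, 0, 0.08], [0, 0, 0], 1]])

```text
t: 17.1
position: [0.5016, -0.0623, 0.1009]
orientation: [-3.138, -0.697, -1.848]
force: [4.6, 3.1, 7.3]
opening: 0.248
finger_force: 66.4
```

drive_tool(series=[[[0, 0, 0.03], [0, 0, 0], 1], [[0, 0, 0], [0, 0, 0], 1], [[0, 0, 0], [0, 0, 0], 1]])

```text
t: 17.4
position: [0.5015, -0.0622, 0.101]
orientation: [-3.137, -0.697, -1.848]
force: [5.7, -1.8, 3.0]
opening: 0.247
finger_force: 65.3
```

drive_tool(series=[[[0, 0, 0.04], [0, 0, 0], 1], [[0, 0, 0], [0, 0, 0], 0.72], [[0, 0, 0], [0, 0, 0], 0.65], [[0, 0, 0], [0, 0, 0], 0.5], [[0, 0, 0], [0, 0, 0], 0.3], [[0, 0, 0], [0, 0, 0], 0.2], [[0, 0, -0.4], [0, 0, 0], 0.2], [[0, 0, -0.8], [0, 0, 0], 0.2], [[0, 0, -1], [0, 0, 0], 0.2], [[0, 0, -1], [0, 0, 0], 0.2], [[0, 0, -1], [0, 0, 0], 0.2], [[0, 0, -1], [0, 0, 0], 0.2]])

```text
t: 18.6
position: [0.5267, 0.0341, 0.2201]
orientation: [3.142, -0.698, -1.846]
force: [0.7, 0.0, -0.6]
opening: 0.8
finger_force: 0.0
```

drive_tool(series=[[[0, 0, -1], [0, 0, 0], 0.2], [[0, 0, -0.5], [0, 0, 0], 0.2], [[0, 0, 0], [0, 0, 0], 0.2], [[0, 0, 0], [0, 0, 0], 0.2]])

```text
t: 19.0
position: [0.534, 0.0607, 0.2526]
orientation: [3.14, -0.698, -1.846]
force: [-0.3, 0.7, -0.7]
opening: 0.799
finger_force: 0.0
```

Run:
```python
from h import *
s=snap('scene');t=snap('top');st=get_state()
print(st['t'],st['position'],st['force'])
ct,_=blob(t['color'],336,174,360,197,60);cs,_=blob(s['color'],292,178,314,198,60);print('cap',tri(t,ct,s,cs))
a=s['color'][130:230,270:370];b=t['color'][170:270,290:390]
cv2.imwrite('pics/v4.png',cv2.resize(np.hstack([a,b])[:,:,::-1],None,fx=4,fy=4,interpolation=cv2.INTER_CUBIC))
```

```text
19.1 [0.53369801 0.05998605 0.25216158] [-0.53679309  0.44409278 -0.59651672]
cap (array([ 0.65975783, -0.12602772,  0.1153357 ]), np.float64(0.0008792679727537482))
```

View pics/v4.png

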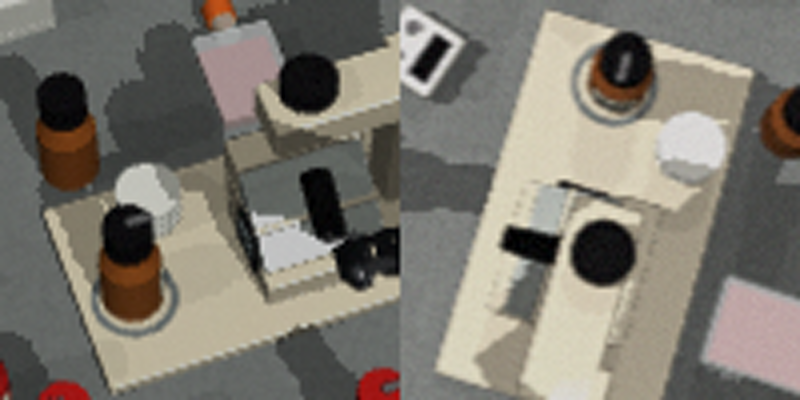

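The grip is home at top crop (530,244), the same place as before the pull. The bottle hasn't moved: it stands on its disc at (622,70) with the rib towards the scanner, and the gripper is clear.

```bash
python3 -c "
from h import *
print(order.job_done())"
```

```text
the job is handed in; nothing more can be done
None
```

I handed the job in at about 19 s. By camera, the label faces the scanner window within about 0.07 rad and the bottle stands about 5 mm off the disc centre; the pull was held at its stop for over a second, then eased home and released. The hand-in call returned no verdict.

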